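# Close the adjustable wrench on the blue sole press's nut and tighten it

## Robot

A 7-joint arm with a two-finger parallel gripper is mounted at the origin on the work surface. World frame = base frame: x ahead of the robot, y to its left, z up, the work surface at z = 0. Lengths are in m, angles in rad, forces in N, time in s.
With the tool pointing down it reaches from about 0.4 to 0.85 m from the base axis. Payload 10.4 kg.
Tool frame: the origin (TCP) lies at the very end of the fingers, on their centre line; the grasp point (between the pads) lies 19 mm behind it; z points along the fingers, y is the line along which they close (so a half turn about z gives the same grasp; the last joint's range is limited). The gripper opens to 87 mm and grips with 3 to 60 N. Pads are 19 mm wide; open, the fingers measure 117 mm over their backs; the gripper's body (75 mm by 190 mm) begins 51 mm behind the grasp point.
Start: joints at [-1.251, 0.332, -0.065, 1.46, 0.022, 1.35, -0.088], TCP at [0.21, 0.589, 0.223] pointing down, gripper open.
Joint ranges: [-2.6, 2.6], [-0.5, 2.12], [-1.47, 1.34], [0.16, 2.42], [-1.27, 4.41], [0.06, 2.06], [-2.6, 2.6]. Speed limits (rad/s): [2.22, 2.22, 2.79, 2.79, 3.14, 3.14, 3.14].

## Interface

Orientations are given as a 3x3 rotation matrix whose columns are the frame's x, y, z axes.
In Python, from workcell import robot gives the robot as it stands. The module is installed in compiled form; this text tells all that it offers.
- The arm moves only by the tool move_arm, never from a script. Its argument "commands" is one flat list of numbers, 6 for each row, row after row: the shift along the world's x, y, z in m, then the turn, a rotation vector about the world's x, y, z in rad. In form: [dx, dy, dz, rx, ry, rz, dx, dy, dz, rx, ry, rz, ...]. A call has exactly 8 rows; each row is the pose to reach, as a shift and turn from the pose commanded when the call began; what a row does not reach only later rows make up. A row lasts 1/10 s, in which the tool goes at most 50 mm and 8.59 degrees, less where a joint would pass 70% of its speed; a pose out of reach is approached as far as the arm can. A call with a gripper value outside its range is refused whole. "fingers" is the closure in counts, from 0 (fully open) to 255 (shut), set as the call begins (left out, the last holds). The fingers move at their own pace and stop on an object; the grip force is fixed at half the most. Time passes only in rows, so rows that repeat a pose let the fingers close, or fill a call up. It gives the time, the measured TCP pose, the force, the opening and the grip force at its end, in the units of the state.
- robot.state(): the state, without advancing time (a new reading comes with each control period).
- robot.read_camera(name): name is "scene" or "top" or "wrist"; returns a dict with "image" (400x640x3 uint8, red, green, blue), "fx", "fy", "cx", "cy" (pixels), "xyz" and "orientation" of the camera in the world; the wrist camera has in their place "T_tool_cam" (4x4, takes a point from camera to tool coordinates, whose origin is the TCP and whose axes are the flange's). Camera axes: x right, y up, looking along -z (the intrinsics and any distortion apply to the point x, -y, -z); pixel columns grow to the right and rows downward; lengths in m; the calibration is good to about 2 mm. A picture is of the moment at which its call begins: read the wrist's pose just before it. There is no depth.
- robot.close_job(): hands the job in; it is judged then, once.
Trained networks look in a picture, given as the dict that the camera call returned (one of the last four; its "shot" number tells which), for a name from the list of things; names that differ only in an ending like _2 or _b are one class to them, and where a whole thing is asked for, a point or a joint stands for the part that bears it (a point fixed in the world has none). Each returns a list of dicts, best first, with "p" (0 to 1); they miss things now and then, are a little off and sometimes report something else, mostly with a low value. They report only what shows in the picture. A call takes as long as a camera call.
- robot.recognise(picture, thing): "rect" ([centre column, centre row, width, height] in pixels, round what is visible of it).
The state is a dict: "time_s": time; "qpos": joint angles; "joint_velocities": joint speeds; "effort": joint torques, N m; "ee_pos": TCP position; "ee_rot": TCP orientation; "force": force on the tool from outside, world axes, zero at the start; "moment": the same for the moment, N m; "width": finger opening in m; "gripper_force": force on a finger pad.
Only numpy, scipy, OpenCV 4.12 (cv2) and the standard library are available. Lean on these libraries where they do the work, as an engineer would, in place of code of your own. Each camera call takes 0.05 s, during which the arm holds its last target. There are 200 camera calls.

## Task

The clamp nut of the blue sole-gluing press is loose, and the adjustable wrench sitting on it still has its jaw open. Roll the wrench's knurled worm clockwise (seen from above) until the jaw sits snugly on the nut, then push the blue handle down so that the nut turns about 30 degrees, and let go. Leave the yellow press's wrench as it is.

Things in the scene. Friction and masses are not known exactly. Their poses are not given: they have to be found in the camera images.
- blue_worm_center (a point): Centre of the worm on the blue press's wrench: upright dark knurled roller, 30 mm across, 34 tall, alone on top of the head; 216 mm above the table, 24 above the shoulder below. Pinch it from above (10 N or more) and roll it. Stiff (0.12 N m), stays put. Clockwise from above closes the jaw 5 mm per rad (0.8 to 1.3 rad), then it stops dead and slips in the fingers. x: nut's axis, into the press; z up.
- blue_grip (a point): Top of the blue hand grip (24 mm thick, 28 high, 96 long), 164 mm above the table: push here with closed fingertips. The handle starts level, to the right of the nut; the point is 160 mm to -y of the nut's axis (worm's frame) and 14 above it, and goes down on an arc about that axis. Takes about 4 N, stays where left, can go down 54 degrees; nothing is under it.
- blue_jaw (a joint): How far the movable upper jaw of the blue press's wrench stands off the nut's top flat, m: 0 is snug on the nut, it starts open at 0.004 to 0.0065. With the jaw open the wrench swings without turning the nut.
- blue_nut (a joint): Turn of the brass hexagon nut (36 mm across flats) of the blue press, rad: 0 at the start, positive when tightened (clockwise seen from the robot, handle going down). It turns with the handle once the jaw is snug, to within about 3 degrees.
- yellow_grip (a point): The same point on the yellow hand grip of the yellow press's identical wrench: a bystander, to be left alone. The two presses swap places.
- yellow_jaw (a joint): Jaw opening of the yellow press's wrench, m: to be left open, as it is.

How it is judged:
By the outcome, as a careful person would: the job done as asked, in the order asked, and still so for the second after the job is handed in, with the robot touching nothing.
It also fails if it takes over 45 s, if anything falls off the work surface, if the arm or the gripper's body presses on something with over 40 N, if the wrist force passes 120 N, or if a joint passes its speed limit or range.

## Working session

There is one attempt and no reset: what is moved stays moved. The work goes in short steps, Python scripts to look and compute and a tool call to move; the robot and the scene stay as the last step left them, time stands still between calls to the robot, and variables do not carry over. Pictures are saved under pics/ and viewed, at most 10 in all, crops included, and the job is handed in when it is done.

Besides the shell and the picture viewer there is one more tool, called by a JSON object that holds its "api" and its "payload". move_arm: Moves the arm, as the interface text tells. Its arguments: {"type":"object","properties":{"commands":{"type":"array"},"fingers":{"type":"number"}},"required":["commands"]}

```bash
mkdir -p pics; cat > h.py <<'E'
import numpy as np, cv2
from workcell import robot
def ray(c,uv):
    d=np.array([(uv[0]-c['cx'])/c['fx'],-(uv[1]-c['cy'])/c['fy'],-1.])
    d=np.array(c['orientation'])@d
    return np.array(c['xyz']),d/np.linalg.norm(d)
def atz(c,uv,z):
    o,d=ray(c,uv); return o+d*(z-o[2])/d[2]
def tri(a):
    A=0;b=0
    for o,d in a:
        P=np.eye(3)-np.outer(d,d); A=A+P; b=b+P@o
    return np.linalg.solve(A,b)
E
python3 - <<'E'
from h import *
np.set_printoptions(precision=4,suppress=True)
ims=[]
cs={}
for n in ('scene','top'):
    c=robot.read_camera(n); cs[n]=c
    print(n,[k for k in c],np.array(c['xyz']),c['fx'],np.array(c['orientation']).tolist())
    cv2.imwrite(f'pics/{n}0.png',c['image'][:,:,::-1])
    for t in('blue_worm_center','blue_grip','blue_jaw','blue_nut','yellow_grip'):
        print(t,[(np.round(r['rect'],1).tolist(),round(r['p'],2)) for r in robot.recognise(c,t)][:3])
s=robot.state();print(s['time_s'],s['ee_pos'],s['ee_rot'],s['width'])
E
```

```text
scene ['image', 'fx', 'fy', 'cx', 'cy', 'xyz', 'orientation', 'shot'] [ 1.1546 -0.1857  0.8176] 464.7599931420451 [[0.28488331962579116, -0.6419546498877224, 0.7118537221132732], [0.9585497674077356, 0.19456805364256868, -0.2081480624563165], [-0.004882376630845051, 0.7416451307662408, 0.6707746733510146]]
blue_worm_center [([236.7, 227.6, 115.8, 55.2], 0.95)]
blue_grip [([236.6, 226.3, 113.6, 56.0], 0.59)]
blue_jaw [([287.6, 221.2, 25.8, 11.5], 0.56), ([237.5, 224.6, 117.6, 55.4], 0.27)]
blue_nut [([285.0, 229.8, 21.3, 6.7], 0.45)]
yellow_grip [([404.4, 172.3, 108.0, 48.5], 0.81)]
top ['image', 'fx', 'fy', 'cx', 'cy', 'xyz', 'orientation', 'shot'] [0.4757 0.0076 1.0132] 371.9293575756275 [[-0.017577501012134813, 0.9990369772550991, -0.040201362354564917], [-0.9996950123900995, -0.018258226469628963, -0.016628871535449705], [-0.0173468631321963, 0.03989680743090064, 0.9990532173494535]]
blue_worm_center [([395.1, 190.3, 97.7, 17.5], 0.59)]
blue_grip [([397.1, 190.5, 94.3, 20.2], 0.83)]
blue_jaw [([354.7, 189.2, 15.8, 11.7], 0.47)]
blue_nut []
yellow_grip [([236.7, 218.2, 98.3, 26.7], 0.67)]
0.6 [0.2101 0.5887 0.2226] [[-0.9418  0.3361  0.    ]
 [ 0.3361  0.9418  0.0001]
 [ 0.      0.0001 -1.    ]] 0.08725407379776548
```

View pics/scene0.png

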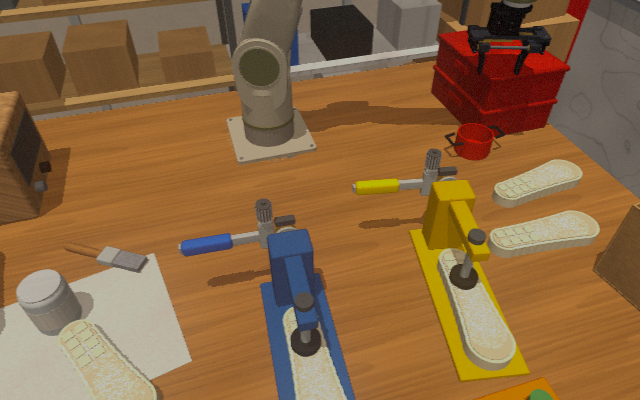

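View pics/top0.png

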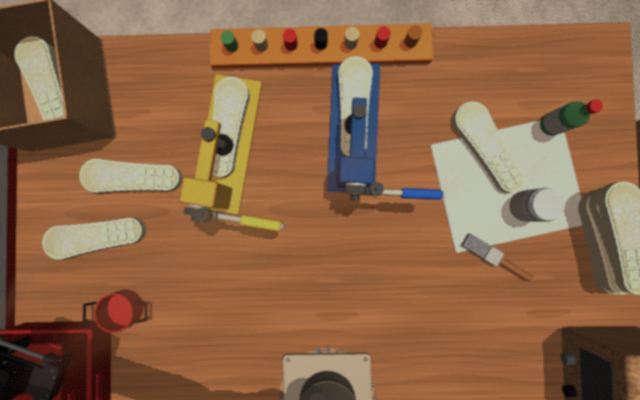

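The scene view shows the blue wrench with its worm at about (264,209) and its grip at (206,245). In the top view the worm is at about (376,190) and the grip spans (402-441,194). The yellow wrench is to the robot's left. Next I'll zoom in on the worm.

```bash
python3 - <<'E'
from h import *
np.set_printoptions(precision=4,suppress=True)
a=cv2.imread('pics/scene0.png')[190:265,170:320];b=cv2.imread('pics/top0.png')[150:225,320:470]
cv2.imwrite('pics/z0.png',np.vstack([cv2.resize(x,(600,300),interpolation=cv2.INTER_CUBIC) for x in(a,b)]))
s=robot.read_camera('scene');t=robot.read_camera('top')
w=tri([ray(s,(264,209)),ray(t,(376,190))]);print('worm tri',w,'top z',atz(t,(376,190),.216),'scene',atz(s,(264,209),.216))
print('grip ends top',atz(t,(402,193.5),.155),atz(t,(441,194.5),.155))
print('press top edges',atz(t,(340,190),.2))
E
```

```text
worm tri [ 0.5345 -0.1097  0.2174] top z [ 0.5345 -0.1107  0.216 ] scene [ 0.5334 -0.1089  0.216 ]
grip ends top [ 0.5297 -0.1793  0.155 ] [ 0.5258 -0.2685  0.155 ]
press top edges [ 0.5371 -0.0345  0.2   ]
```

View pics/z0.png

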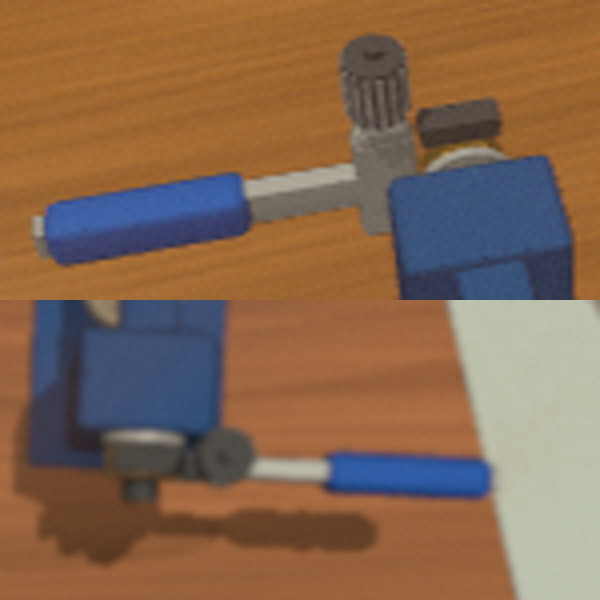

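```bash
python3 - <<'E'
from h import *
np.set_printoptions(precision=4,suppress=True)
s=robot.read_camera('scene');t=robot.read_camera('top')
S=lambda u,v:(170+u/4-.4,190+v/4-.4); T=lambda u,v:(320+u/4-.4,150+(v-300)/4-.4)
print('press corner -y',tri([ray(s,S(393,180)),ray(t,T(218,430))]),'+y',tri([ray(s,S(550,158)),ray(t,T(85,428))]))
print('worm top',tri([ray(s,S(373,50)),ray(t,T(224,455))]),atz(t,T(224,455),.233),atz(s,S(374,50),.233))
print('jaw back corner',tri([ray(s,S(498,100)),ray(t,T(108,470))]), 'jaw',tri([ray(s,S(420,110)),ray(t,T(185,475))]))
print('grip R end',atz(t,T(490,458),.164),atz(t,T(490,492),.164),'L',atz(t,T(330,455),.164),atz(t,T(330,490),.164))
c=robot.read_camera('wrist');print(np.array(c['T_tool_cam']),c['fx'])
E
```

```text
press corner -y [ 0.5562 -0.1118  0.171 ] +y [ 0.5594 -0.0365  0.1661]
worm top [ 0.5361 -0.1084  0.2359] [ 0.5367 -0.1074  0.233 ] [ 0.5327 -0.1089  0.233 ]
jaw back corner [ 0.533  -0.0512  0.1843] jaw [ 0.5299 -0.0913  0.1863]
grip R end [ 0.5375 -0.2684  0.164 ] [ 0.5181 -0.2678  0.164 ] L [ 0.5409 -0.1778  0.164 ] [ 0.521  -0.1773  0.164 ]
[[-0.0004  0.9572  0.2893  0.079 ]
 [ 1.      0.0002  0.0005 -0.0001]
 [ 0.0004  0.2893 -0.9572 -0.1626]
 [ 0.      0.      0.      1.    ]] 335.3098878154384
```

{"api": "move_arm", "payload": {"commands": [0.02,-0.04,0.03,0,0,-0.1,0.04,-0.08,0.06,0,0,-0.2,0.06,-0.12,0.08,0,0,-0.3,0.08,-0.16,0.09,0,0,-0.4,0.1,-0.2,0.1,0,0,-0.5,0.12,-0.24,0.1,0,0,-0.6,0.14,-0.28,0.1,0,0,-0.7,0.16,-0.32,0.1,0,0,-0.7], "fingers": 0}}

```text
time_s: 1.65
ee_pos: [0.3706, 0.2669, 0.3229]
ee_rot: [[-0.501, 0.866, 0.001], [0.866, 0.501, 0.001], [0.001, 0.001, -1.0]]
force: [0.7, 0.4, 0.9]
width: 0.0869
gripper_force: 0.0
```

{"api": "move_arm", "payload": {"commands": [0.02,-0.045,0,0,0,0,0.04,-0.09,0,0,0,0,0.06,-0.135,0,0,0,0,0.08,-0.18,0,0,0,0,0.1,-0.225,0,0,0,0,0.12,-0.27,0,0,0,0,0.14,-0.315,0,0,0,0,0.1654,-0.3772,0,0,0,0]}}

```text
time_s: 2.45
ee_pos: [0.5295, -0.0944, 0.323]
ee_rot: [[-0.505, 0.863, 0.001], [0.863, 0.505, 0.0], [-0.0, 0.001, -1.0]]
force: [1.6, 1.0, -0.5]
width: 0.0869
gripper_force: 0.0
```

```bash
cat >> h.py <<'E'
def wrist():
    s=robot.state(); c=robot.read_camera('wrist')
    T=np.eye(4);T[:3,:3]=s['ee_rot'];T[:3,3]=s['ee_pos'];T=T@np.array(c['T_tool_cam'])
    c['xyz']=T[:3,3];c['orientation']=T[:3,:3];return s,c
def pix(c,P):
    p=np.array(c['orientation']).T@(np.array(P)-c['xyz'])
    return c['cx']+c['fx']*p[0]/-p[2], c['cy']-c['fy']*p[1]/-p[2]
E
python3 - <<'E'
from h import *
np.set_printoptions(precision=4,suppress=True)
s,c=wrist();print(s['time_s'],s['ee_pos'],s['ee_rot'],s['qpos'],s['force'],s['moment'])
cv2.imwrite('pics/w1.png',c['image'][:,:,::-1]); print(pix(c,(.5355,-.1085,.233)),pix(c,(.5355,-.1085,.199)))
E
```

```text
2.45 [ 0.5295 -0.0944  0.323 ] [[-0.5046  0.8634  0.0014]
 [ 0.8634  0.5046  0.0004]
 [-0.0003  0.0014 -1.    ]] [-0.5673  0.1006  0.7233  1.5591 -0.0673  1.5058  0.6866] [ 1.6464  0.9828 -0.508 ] [-0.0538 -0.0859 -0.0326]
(np.float64(315.70139438556043), np.float64(219.7830687844856)) (np.float64(315.9594679942527), np.float64(206.52967831430988))
```

View pics/w1.png

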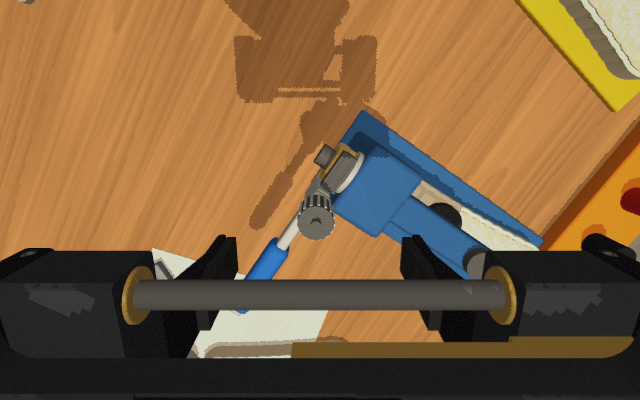

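The worm's top disc is at (316,222), against a predicted (316,220), so the estimate is good. The arm was still settling in that shot, so I'll settle, go lower and refine.

{"api": "move_arm", "payload": {"commands": [0,0,-0.01,0,0,0,0,0,-0.03,0,0,0,0,0,-0.05,0,0,0,0,0,-0.05,0,0,0,0,0,-0.05,0,0,0,0,0,-0.05,0,0,0,0,0,-0.05,0,0,0,0,0,-0.05,0,0,0]}}

```text
time_s: 3.3
ee_pos: [0.5292, -0.0926, 0.2732]
ee_rot: [[-0.504, 0.864, 0.001], [0.864, 0.504, 0.0], [-0.0, 0.001, -1.0]]
force: [-0.4, -0.2, 0.4]
width: 0.0874
gripper_force: 0.0
```

```bash
python3 - <<'E'
from h import *
np.set_printoptions(precision=4,suppress=True)
s,c=wrist();print(s['time_s'],s['ee_pos'],s['force'],s['moment'])
print(pix(c,(.5355,-.1085,.233)))
u,v=map(int,pix(c,(.5355,-.1085,.233)))
cr=c['image'][v-60:v+60,u-80:u+80,::-1]; print(u-80,v-60)
cv2.imwrite('pics/w2.png',cv2.resize(cr,(640,480),interpolation=cv2.INTER_CUBIC))
E
```

```text
3.3 [ 0.5292 -0.0926  0.2732] [-0.4079 -0.2436  0.4118] [-0.0923  0.0234  0.0325]
(np.float64(314.20222352202353), np.float64(248.56745551238123))
234 188
```

View pics/w2.png

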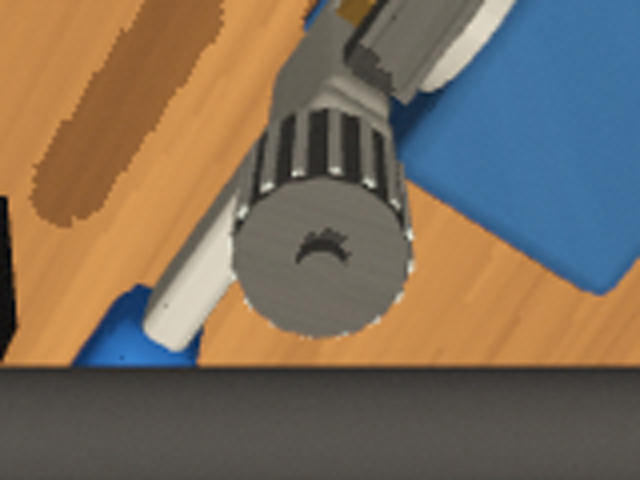

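The top disc of the worm is at about (314,252). I'll compute the position.

```bash
python3 - <<'E'
from h import *
np.set_printoptions(precision=4,suppress=True)
s,c=wrist();P=atz(c,(313.9,252.1),.233);print(P,P-s['ee_pos'],P+[0,0,-.03]-s['ee_pos'])
E
```

```text
[ 0.5365 -0.1108  0.233 ] [ 0.0073 -0.0182 -0.0401] [ 0.0073 -0.0182 -0.0701]
```

{"api": "move_arm", "payload": {"commands": [0.007,-0.018,0,0,0,0,0.007,-0.018,-0.015,0,0,0,0.007,-0.018,-0.03,0,0,0,0.007,-0.018,-0.045,0,0,0,0.007,-0.018,-0.06,0,0,0,0.007,-0.018,-0.068,0,0,0,0.007,-0.018,-0.068,0,0,0,0.007,-0.018,-0.068,0,0,0]}}

```text
time_s: 4.2
ee_pos: [0.5362, -0.1107, 0.2051]
ee_rot: [[-0.504, 0.864, 0.0], [0.864, 0.504, -0.0], [-0.0, 0.0, -1.0]]
force: [-0.2, -0.6, 0.4]
width: 0.0868
gripper_force: 0.0
```

{"api": "move_arm", "payload": {"commands": [0,0,0,0,0,0,0,0,0,0,0,0,0,0,0,0,0,0,0,0,0,0,0,0,0,0,0,0,0,0,0,0,0,0,0,0,0,0,0,0,0,0,0,0,0,0,0,0], "fingers": 255}}

```text
time_s: 5.0
ee_pos: [0.5359, -0.1106, 0.2045]
ee_rot: [[-0.504, 0.864, -0.0], [0.864, 0.504, 0.0], [0.0, 0.0, -1.0]]
force: [0.5, 0.4, 0.5]
width: 0.0309
gripper_force: 0.0
```

```bash
python3 - <<'E'
from h import *
np.set_printoptions(precision=4,suppress=True)
s=robot.state();print({k:np.round(s[k],4) for k in('time_s','ee_pos','force','moment','width','gripper_force','qpos')})
E
```

```text
{'time_s': np.float64(5.0), 'ee_pos': array([ 0.5359, -0.1106,  0.2045]), 'force': array([0.5007, 0.4094, 0.4574]), 'moment': array([-0.0694,  0.0377, -0.0066]), 'width': np.float64(0.0309), 'gripper_force': np.float64(0.0), 'qpos': array([-0.5187,  0.1943,  0.7284,  1.7278, -0.1351,  1.2705,  0.7685])}
```

{"api": "move_arm", "payload": {"commands": [0,0,0,0,0,0,0,0,0,0,0,0,0,0,0,0,0,0,0,0,0,0,0,-0.1,0,0,0,0,0,-0.2,0,0,0,0,0,-0.3,0,0,0,0,0,-0.4,0,0,0,0,0,-0.4]}}

```text
time_s: 5.8
ee_pos: [0.5362, -0.1105, 0.2046]
ee_rot: [[-0.126, 0.992, 0.001], [0.992, 0.126, -0.0], [-0.0, 0.001, -1.0]]
force: [3.4, -0.6, -1.7]
width: 0.029
gripper_force: 30.0
```

```bash
cat > st.py <<'E'
from h import *
np.set_printoptions(precision=4,suppress=True)
s=robot.state();print({k:np.round(s[k],4) for k in('time_s','ee_pos','force','moment','width','gripper_force','qpos')})
print(np.degrees(np.arctan2(s['ee_rot'][1][1],s['ee_rot'][0][1])))
E
python3 st.py
```

```text
{'time_s': np.float64(5.8), 'ee_pos': array([ 0.5362, -0.1105,  0.2046]), 'force': array([ 3.4441, -0.6367, -1.666 ]), 'moment': array([-0.0643, -0.6065, -0.1119]), 'width': np.float64(0.029), 'gripper_force': np.float64(30.0011), 'qpos': array([-0.5601,  0.2009,  0.7781,  1.7294, -0.1472,  1.2707,  0.3779])}
7.2466000616364825
```

{"api": "move_arm", "payload": {"commands": [0,0,0,0,0,-0.07,0,0,0,0,0,-0.14,0,0,0,0,0,-0.21,0,0,0,0,0,-0.28,0,0,0,0,0,-0.35,0,0,0,0,0,-0.4,0,0,0,0,0,-0.4,0,0,0,0,0,-0.4]}}

```text
time_s: 6.6
ee_pos: [0.5362, -0.1105, 0.2046]
ee_rot: [[0.266, 0.964, 0.001], [0.964, -0.266, -0.0], [0.0, 0.001, -1.0]]
force: [4.5, -0.9, -3.5]
width: 0.0293
gripper_force: 30.0
```

```bash
python3 st.py
```

```text
{'time_s': np.float64(6.6), 'ee_pos': array([ 0.5362, -0.1105,  0.2046]), 'force': array([ 4.4822, -0.8714, -3.5428]), 'moment': array([-0.0249, -0.8567, -0.0947]), 'width': np.float64(0.0293), 'gripper_force': np.float64(30.0), 'qpos': array([-0.6028,  0.2089,  0.8303,  1.7311, -0.161 ,  1.2716, -0.0045])}
-15.397181464184024
```

{"api": "move_arm", "payload": {"commands": [0,0,0,0,0,-0.05,0,0,0,0,0,-0.1,0,0,0,0,0,-0.15,0,0,0,0,0,-0.2,0,0,0,0,0,-0.25,0,0,0,0,0,-0.3,0,0,0,0,0,-0.35,0,0,0,0,0,-0.35]}}

```text
time_s: 7.4
ee_pos: [0.5362, -0.1105, 0.2046]
ee_rot: [[0.581, 0.814, 0.001], [0.814, -0.581, -0.0], [0.0, 0.001, -1.0]]
force: [5.4, 0.3, -3.2]
width: 0.0292
gripper_force: 30.0
```

```bash
python3 st.py
```

```text
{'time_s': np.float64(7.4), 'ee_pos': array([ 0.5362, -0.1105,  0.2046]), 'force': array([ 5.4334,  0.3306, -3.2375]), 'moment': array([-0.0597, -0.968 , -0.0519]), 'width': np.float64(0.0292), 'gripper_force': np.float64(30.0006), 'qpos': array([-0.6434,  0.218 ,  0.8808,  1.7325, -0.1755,  1.2727, -0.343 ])}
-35.54824712234659
```

{"api": "move_arm", "payload": {"commands": [0,0,0,0,0,-0.05,0,0,0,0,0,-0.1,0,0,0,0,0,-0.15,0,0,0,0,0,-0.2,0,0,0,0,0,-0.25,0,0,0,0,0,-0.3,0,0,0,0,0,-0.3,0,0,0,0,0,-0.3]}}

```text
time_s: 8.2
ee_pos: [0.5361, -0.1107, 0.2048]
ee_rot: [[0.795, 0.607, 0.0], [0.607, -0.795, -0.0], [0.0, 0.0, -1.0]]
force: [4.1, 0.4, -0.5]
width: 0.0292
gripper_force: 30.0
```

```bash
python3 st.py
```

```text
{'time_s': np.float64(8.2), 'ee_pos': array([ 0.5361, -0.1107,  0.2048]), 'force': array([ 4.0667,  0.4282, -0.4899]), 'moment': array([-0.2284, -0.5699,  0.5663]), 'width': np.float64(0.0292), 'gripper_force': np.float64(29.9997), 'qpos': array([-0.6795,  0.2275,  0.9271,  1.7336, -0.1896,  1.2745, -0.6276])}
-52.62708199462747
```

The moment about z jumped to 0.57 N m, so the worm has hit its stop. I'll release, rise and check.

{"api": "move_arm", "payload": {"commands": [0,0,0,0,0,0,0,0,0,0,0,0,0,0,0,0,0,0,0,0,0,0,0,0,0,0,0,0,0,0,0,0,0.02,0,0,0,0,0,0.05,0,0,0,0,0,0.08,0,0,0], "fingers": 0}}

```text
time_s: 9.0
ee_pos: [0.5356, -0.1107, 0.2854]
ee_rot: [[0.797, 0.604, -0.001], [0.604, -0.797, -0.0], [-0.001, -0.0, -1.0]]
force: [0.6, 0.3, 0.1]
width: 0.0831
gripper_force: 0.0
```

{"api": "move_arm", "payload": {"commands": [0,0,0,0,0,0.15,-0.01,-0.02,0,0,0,0.3,-0.01,-0.05,0,0,0,0.45,-0.01,-0.08,0,0,0,0.6,-0.01,-0.11,0,0,0,0.75,-0.01,-0.11,0,0,0,0.87,-0.01,-0.11,0,0,0,0.87,-0.01,-0.11,0,0,0,0.87], "fingers": 255}}

```text
time_s: 9.8
ee_pos: [0.5261, -0.2201, 0.2845]
ee_rot: [[0.055, 0.998, -0.0], [0.998, -0.055, 0.0], [0.0, -0.0, -1.0]]
force: [0.1, 0.3, -0.0]
width: 0.0309
gripper_force: 0.0
```

```bash
python3 st.py; python3 - <<'E'
from h import *
np.set_printoptions(precision=4,suppress=True)
s,c=wrist(); cv2.imwrite('pics/w3.png',c['image'][:,:,::-1])
a=robot.read_camera('scene')['image'][190:265,170:320,::-1];b=robot.read_camera('top')['image'][150:225,320:470,::-1]
cv2.imwrite('pics/z3.png',np.vstack([cv2.resize(x,(600,300),interpolation=cv2.INTER_CUBIC) for x in(a,b)]))
print(pix(c,(.53,-.1793,.164)),pix(c,(.526,-.2685,.164)))
E
```

```text
{'time_s': np.float64(9.8), 'ee_pos': array([ 0.5261, -0.2201,  0.2845]), 'force': array([ 0.1196,  0.3243, -0.0152]), 'moment': array([-0.0565,  0.1081,  0.0224]), 'width': np.float64(0.0309), 'gripper_force': np.float64(0.0), 'qpos': array([-0.4277,  0.2358,  0.8938,  1.5511, -0.185 ,  1.4435,  0.4211])}
-3.1535439128775176
(np.float64(319.96177254075263), np.float64(144.7775907601985)) (np.float64(320.875595357009), np.float64(242.35547583916676))
```

View pics/w3.png

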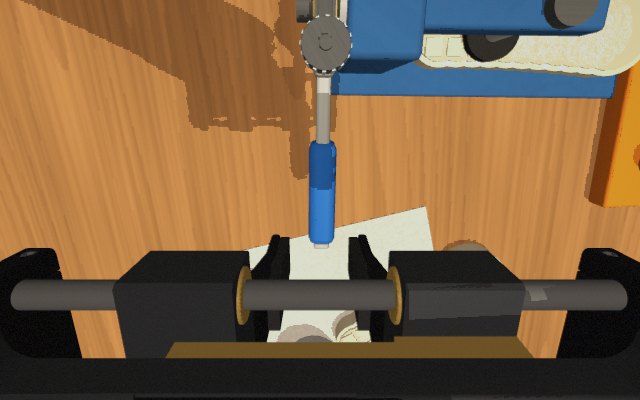

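View pics/z3.png

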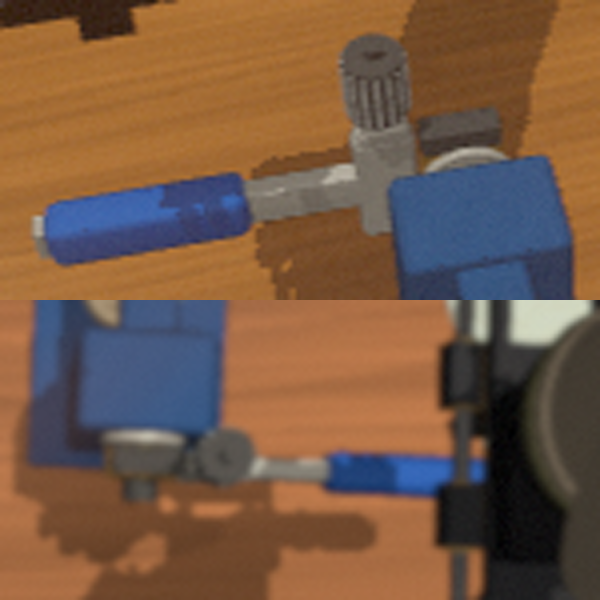

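The wrist view shows the closed wrench with the blue grip centred at column 322, rows 142-243. The scene crop shows the jaw dropped onto the nut, with no brass gap left. Now I'll descend over the grip with closed fingers.

{"api": "move_arm", "payload": {"commands": [0.003,-0.004,-0.02,0,0,0,0.003,-0.004,-0.05,0,0,0,0.003,-0.004,-0.08,0,0,0,0.003,-0.004,-0.1,0,0,0,0.003,-0.004,-0.112,0,0,0,0.003,-0.004,-0.116,0,0,0,0.003,-0.004,-0.116,0,0,0,0.003,-0.004,-0.116,0,0,0], "fingers": 255}}

```text
time_s: 10.75
ee_pos: [0.5296, -0.2248, 0.1696]
ee_rot: [[0.052, 0.999, 0.002], [0.999, -0.052, -0.0], [-0.0, 0.002, -1.0]]
force: [0.4, 0.3, -0.1]
width: 0.0004
gripper_force: 0.0
```

```bash
python3 st.py; python3 - <<'E'
import numpy as np
from h import *
s=robot.state(); N=np.array([-.0635,.150]); p0=np.array(s['ee_pos'])[1:]
for k in range(1,10):
    t=.07*k
    Y=-(.160*np.cos(t))-.014*np.sin(t); Z=-.160*np.sin(t)+.014*np.cos(t)
    print(round(t,3),np.round(N+[Y,Z]-p0,4))
E
```

```text
{'time_s': np.float64(10.75), 'ee_pos': array([ 0.5296, -0.2248,  0.1696]), 'force': array([ 0.4322,  0.3142, -0.0812]), 'moment': array([-0.0407,  0.0697, -0.0028]), 'width': np.float64(0.0004), 'gripper_force': np.float64(0.0), 'qpos': array([-0.3807,  0.3339,  0.8596,  1.7062, -0.2676,  1.2229,  0.4914])}
-2.9857773911708225
0.07 [ 0.0007 -0.0169]
0.14 [ 0.0009 -0.0281]
0.21 [ 0.0019 -0.0393]
0.28 [ 0.0037 -0.0504]
0.35 [ 0.0062 -0.0614]
0.42 [ 0.0095 -0.0721]
0.49 [ 0.0136 -0.0826]
0.56 [ 0.0183 -0.0928]
0.63 [ 0.0238 -0.1026]
```

{"api": "move_arm", "payload": {"commands": [0,0,-0.006,0,0,0,0.0,0.001,-0.017,0.07,-0.003,0,0.0,0.001,-0.028,0.14,-0.006,0,0,0.002,-0.039,0.21,-0.009,0,0,0.004,-0.05,0.28,-0.012,0,0,0.006,-0.061,0.35,-0.015,0,0,0.0095,-0.072,0.42,-0.018,0,0,0.0095,-0.072,0.42,-0.018,0]}}

```text
time_s: 11.55
ee_pos: [0.5278, -0.2165, 0.0949]
ee_rot: [[0.052, 0.999, 0.017], [0.911, -0.054, 0.409], [0.409, -0.006, -0.912]]
force: [-1.4, 0.3, -0.0]
width: 0.0003
gripper_force: 0.0
```

```bash
python3 st.py; python3 - <<'E'
from h import *
a=robot.read_camera('scene');cv2.imwrite('pics/s4.png',cv2.resize(a['image'][180:290,150:310,::-1],(800,550),interpolation=cv2.INTER_CUBIC))
E
```

```text
{'time_s': np.float64(11.55), 'ee_pos': array([ 0.5278, -0.2165,  0.0949]), 'force': array([-1.4414,  0.339 , -0.0014]), 'moment': array([-0.6116,  0.1437, -0.0063]), 'width': np.float64(0.0003), 'gripper_force': np.float64(0.0), 'qpos': array([ 0.0152,  0.5649,  0.6929,  1.6377, -0.697 ,  1.3978,  0.8636])}
-3.112936727354493
```

View pics/s4.png

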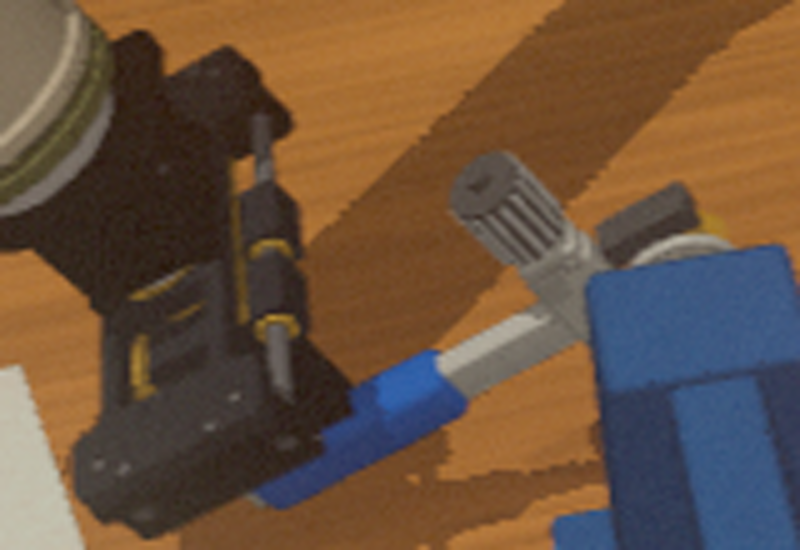

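The scene crop shows the handle tilting down with the fingertips on the grip, and the worm and jaw turning with it. The handle is at about 25 degrees. I'll finish slowly.

{"api": "move_arm", "payload": {"commands": [0,0.001,-0.003,0.02,0,0,0,0.002,-0.006,0.04,-0.001,0,0,0.003,-0.009,0.06,-0.002,0,0,0.005,-0.012,0.08,-0.003,0,0,0.006,-0.015,0.1,-0.004,0,0,0.0075,-0.018,0.12,-0.005,0,0,0.0075,-0.018,0.12,-0.005,0,0,0.0075,-0.018,0.12,-0.005,0]}}

```text
time_s: 12.4
ee_pos: [0.5284, -0.2076, 0.078]
ee_rot: [[0.047, 0.999, 0.021], [0.856, -0.051, 0.514], [0.515, -0.006, -0.857]]
force: [-0.4, -0.4, -0.1]
width: 0.0008
gripper_force: 0.0
```

```bash
python3 st.py; python3 - <<'E'
from h import *
a=robot.read_camera('scene');cv2.imwrite('pics/s5.png',cv2.resize(a['image'][180:290,150:310,::-1],(800,550),interpolation=cv2.INTER_CUBIC))
N=np.array([.533,-.0635,.15]);ax=np.array([.999,-.042,0]);d0=np.array([-.042,-.999,0])
# predicted pixels of worm top centre and grip-inner-end top for angles
W=np.array([.5362,-.110,.233])-N
for deg in (0,24,28,30,32,34):
    R=cv2.Rodrigues(ax*np.radians(deg))[0]; u=np.array(pix(a,N+R@W)); print(deg,np.round((u-[150,180])*5,1))
E
```

```text
{'time_s': np.float64(12.4), 'ee_pos': array([ 0.5284, -0.2076,  0.078 ]), 'force': array([-0.3582, -0.4097, -0.0957]), 'moment': array([-0.6922,  0.07  , -0.0026]), 'width': np.float64(0.0008), 'gripper_force': np.float64(0.0), 'qpos': array([ 0.1002,  0.6332,  0.6434,  1.6129, -0.7818,  1.463 ,  0.9326])}
-2.910825105491068
0 [564.6 117.5]
24 [490.9 182.2]
28 [482.3 194.3]
30 [478.4 200.5]
32 [474.9 206.7]
34 [471.6 212.9]
```

View pics/s5.png

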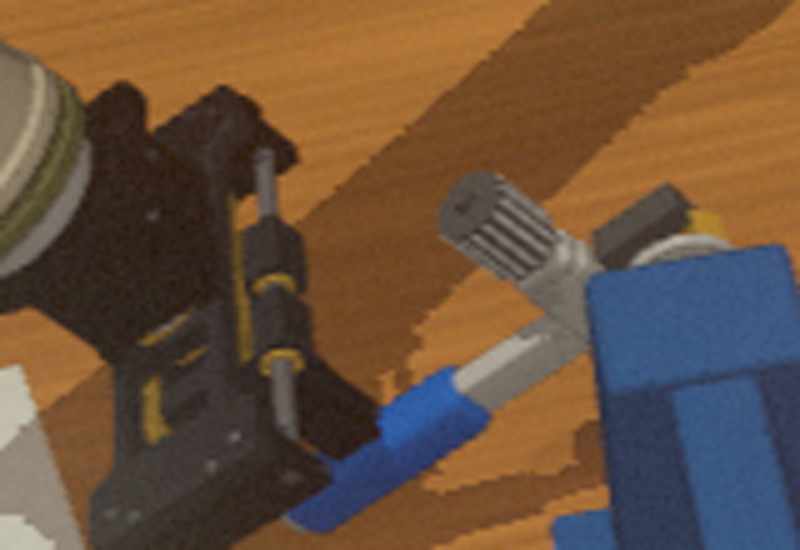

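The worm's top is at about (470,203) in the crop, which gives a handle angle of about 32 degrees; the arm pose gives 31.5. I'll retreat along the tool axis.

{"api": "move_arm", "payload": {"commands": [0,-0.006,0.01,0,0,0,0,-0.016,0.027,0,0,0,0,-0.031,0.052,0,0,0,0,-0.046,0.077,0,0,0,0,-0.06,0.1,0,0,0,0,-0.072,0.12,0,0,0,0,-0.084,0.14,0,0,0,0,-0.084,0.14,0,0,0]}}

```text
time_s: 13.25
ee_pos: [0.5288, -0.2944, 0.2218]
ee_rot: [[0.046, 0.999, 0.025], [0.858, -0.053, 0.511], [0.511, -0.002, -0.859]]
force: [0.0, -0.5, 0.3]
width: 0.0004
gripper_force: 0.0
```

```bash
python3 st.py; python3 - <<'E'
from h import *
a=robot.read_camera('scene');cv2.imwrite('pics/s6.png',cv2.resize(a['image'][140:310,150:470,::-1],(800,425),interpolation=cv2.INTER_CUBIC))
E
```

```text
{'time_s': np.float64(13.25), 'ee_pos': array([ 0.5288, -0.2944,  0.2218]), 'force': array([ 0.0482, -0.5272,  0.3258]), 'moment': array([-0.6872,  0.0504, -0.0069]), 'width': np.float64(0.0004), 'gripper_force': np.float64(0.0), 'qpos': array([ 0.2244,  0.6144,  0.7022,  1.3192, -0.7338,  1.7619,  0.8738])}
-3.023941362681147
```

View pics/s6.png

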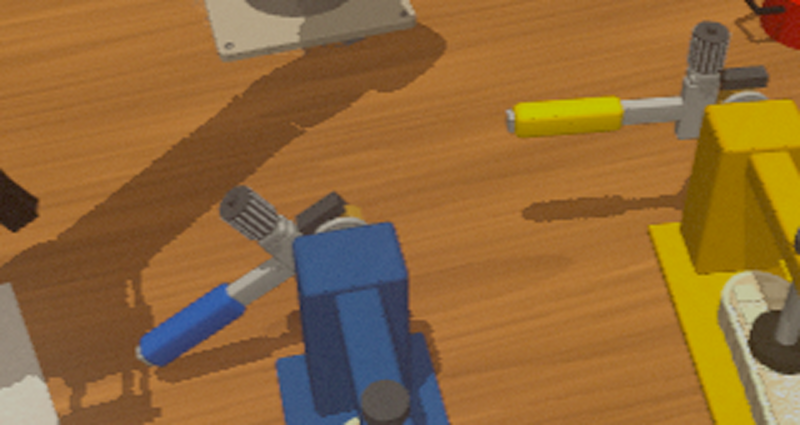

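The blue handle rests about 31 degrees down with its worm top at (236,200), the yellow wrench is untouched, and the gripper is clear. I'll hand in.

```bash
python3 -c "
from workcell import robot
print(robot.close_job())"
```

```text
the job is handed in; nothing more can be done
None
```

I closed the blue wrench's jaw snugly on the nut, pushed the handle down about 31 degrees, released it and handed the job in at about 13 s; the nut's own turn could only be inferred from the handle, and the yellow wrench was left alone.

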